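# Slide the terracotta pot out of the cluster and seat it on the filler's sprung stop

## Task

One terracotta dipping pot stands in a touching cluster of white pots: slide it out along the bench, always upright and down on the bench, without shifting the white pots or disturbing anything else. Slide it on to the filler's pot stop, centred on the white pad, until its side has pushed the green plunger in and it bears on the sprung pad; press it there steadily with about 8 N for a moment, never so hard (15 N or more) that it could chip. Ease off and leave it standing there against the pad with the plunger held in.

Things in the scene. Friction and masses are not known exactly. Their poses are not given: they have to be found in the camera images.
- pot_center (a point): Centre (25 mm above its underside) of the terracotta pot: a straight-sided round open-topped pot, outside diameter 76 mm, inside diameter 68 mm, 50 mm tall, floor 6 mm thick, about 0.2 to 0.4 kg (differs from run to run, as does friction). Closed fingertips fit inside it. It stands in the front row of the cluster, in the middle or at either end.
- white_a_center (a point): Centre (25 mm above its underside) of one of the four white pots, same shape and size as the terracotta pot, loose. Three pots (the terracotta and two white) touch in a straight front row; the other white pots nestle against it from behind. Leave in place.
- white_b_center (a point): Centre (25 mm above its underside) of one of the four white pots, same shape and size as the terracotta pot, loose. Three pots (the terracotta and two white) touch in a straight front row; the other white pots nestle against it from behind. Leave in place.
- white_c_center (a point): Centre (25 mm above its underside) of one of the four white pots, same shape and size as the terracotta pot, loose. Three pots (the terracotta and two white) touch in a straight front row; the other white pots nestle against it from behind. Leave in place.
- white_d_center (a point): Centre (25 mm above its underside) of one of the four white pots, same shape and size as the terracotta pot, loose. Three pots (the terracotta and two white) touch in a straight front row; the other white pots nestle against it from behind. Leave in place.
- parchment: Flat brown paper sheet 300 x 300 mm, under 1 mm thick (no obstacle), under the cluster. Origin at the middle place of the front row; its x axis runs along the front row, its +y axis points to the back row, so -y is the open side, facing towards the stop.
- stop: Fixed pot stop: dark base, blue block (top 54 mm high), bar with upright white pad (80 mm wide, 10 to 44 mm above the bench). Origin on the bench; the pot comes to it travelling along its +x axis on the line y = 0. The pad's face looks to -x and is set somewhere from x = -50 to -90 mm in this frame: differs from run to run, not measured. It gives 1 mm per 2.5 N, at most 12 mm.
- plunger (a joint): Green plunger, 16 mm diameter, in the middle of the pad, 27 mm above the bench, sticking 12 mm out of the pad towards -x. Value: how far it is pushed in, in m: 0 out, 0.012 flush with the pad. A weak spring (under 0.5 N) returns it when nothing holds it; a standing pot's own friction holds it in.
- sprinkle_jar: Bystander: amber glass jar with red lid, 60 mm diameter, 85 mm tall, loose; origin at its underside.
- shaker: Bystander: aluminium shaker, 54 mm diameter, 95 mm tall, loose; origin at its underside.
- spatula: Bystander: spatula with black handle, 240 mm long, lying loose along its x axis.
- pot: The same terracotta pot; origin at the centre of its underside.
Mind the look-alikes: they are no part of the job. Of the things that look like the stop, take the one that is farthest to the robot's left at the start.

How it is judged:
On the way, in this order (a step that is already met when the one before it is completed fails the run):
1. the terracotta pot is clear of every white pot by 30 mm or more, standing on the bench (horizontal distance between pot_center and white_a_center above 0.106 m and horizontal distance between pot_center and white_b_center above 0.106 m and horizontal distance between pot_center and white_c_center above 0.106 m and horizontal distance between pot_center and white_d_center above 0.106 m and height (world z) of pot_center below 0.032 m), for 0.1 s.
2. the pot bears on the stop with more than 4 N, plunger in, centred on the pad within 15 mm (contact force between pot and stop above 4 N and value of joint plunger above 0.008 m and y of pot_center in the frame of stop between -0.015 and 0.015 m), for 0.2 s.
At the end, for the whole second after the job is handed in: The terracotta pot stands upright and still on the bench in front of the stop's pad, within 15 mm of the pad's middle line, holding the plunger in by more than 6 of its 12 mm (so within 6 mm of the pad); every white pot is within 8 mm of where it began (value of joint plunger above 0.006 m and y of pot_center in the frame of stop between -0.015 and 0.015 m and x of pot_center in the frame of stop between -0.14 and -0.07 m and height (world z) of pot_center below 0.03 m and angle between pot_center's own z axis and vertical below 0.1 rad and linear speed of pot below 0.01 m/s and distance of each of white_a_center, white_b_center, white_c_center, white_d_center from where it was at the start of the episode below 0.008 m); the robot touches nothing.
It fails at once if a white pot is moved more than 8 mm (distance of any of white_a_center, white_b_center, white_c_center, white_d_center from where it was at the start of the episode above 0.008 m).
It fails at once if the pot is lifted (more than 10 mm) or tipped (more than about 15 degrees) (height (world z) of pot_center above 0.035 m or angle between pot_center's own z axis and vertical above 0.26 rad).
It fails at once if the pot presses on the stop with 16 N or more (contact force between pot and stop above 16 N).
It fails at once if the plunger or stop is pushed with the fingers (contact force between the fingers and stop above 2 N).
It fails at once if a bystander is moved more than 20 mm (distance of any of sprinkle_jar, shaker, spatula from where it was at the start of the episode above 0.02 m).
It also fails if it takes over 70 s, if anything falls off the work surface, if the arm or the gripper's body presses on something with over 40 N, if the wrist force passes 120 N, or if a joint passes its speed limit or range.

## Robot

A 6-joint arm with a two-finger parallel gripper is mounted at the origin on the work surface. World frame = base frame: x ahead of the robot, y to its left, z up, the work surface at z = 0. Lengths are in m, angles in rad, forces in N, time in s.
With the tool pointing down it reaches from about 0.4 to 0.825 m from the base axis. Payload 7 kg.
Tool frame: the origin (TCP) lies at the centre of the arm's flange, where the gripper is bolted on; the fingertips stand 178 mm ahead of it and the grasp point (between the pads) lies 159 mm ahead of it; z points along the fingers, y is the direction in which the jaws open and shut (so a half turn about z gives the same grasp; the last joint's range is limited). The gripper opens to 88 mm and grips with 3 to 60 N. Pads are 19 mm wide; open, the fingers measure 130 mm over their backs; the gripper's body (78 mm by 193 mm) begins 47 mm behind the grasp point.
Start: joints at [-0.981, 0.359, 0.012, 0, -1.224, -0.288], TCP at [0.201, -0.644, 0.405] pointing down, gripper open.
Joint ranges: [-3.07, 3.07], [-1.43, 2.12], [-1.02, 1.25], [-3.03, 1.67], [-3.05, -0], [-3.03, 3.03]. Speed limits (rad/s): [2.39, 2.39, 3.01, 3.14, 3.14, 3.14].

## Interface

Orientations are given as [roll, pitch, yaw] about the fixed x, y, z axes, in that order (R = Rz(yaw) Ry(pitch) Rx(roll)).
In Python, from station import * gives the robot as it stands.
- The arm moves only by the tool send_rows, never from a script. Its argument "motion" is a list of rows, each an object with "offset": the shift along the tool's x, y, z in cm, a list of three; "turn": the turn about the tool's z in degrees. In form: [{"offset": [x, y, z], "turn": turn}, ...]. A call has 1 to 8 rows; each row is the pose to reach, as a shift and turn from the pose commanded when the call began, along the tool's axes at that moment; what a row does not reach only later rows make up. A row lasts 1/10 s, in which the tool goes at most 50 mm and 8.59 degrees, less where a joint would pass 70% of its speed; a pose out of reach is approached as far as the arm can. A call with a gripper value outside its range is refused whole. "hand" is the opening, from -1 (shut) to 1 (fully open), set as the call begins (left out, the last holds). The fingers move at their own pace and stop on an object; "squeeze" is the grip in N (left out, the last holds). Time passes only in rows, so rows that repeat a pose let the fingers close. It gives the time, the measured TCP pose, the force and the opening at its end, in the units of the state.
- get_state(): the state, without advancing time (a new reading comes with each control period).
- grab_frame(name): name is "scene" or "side" or "wrist"; returns a dict with "frame" (420x560x3 uint8, blue, green, red), "range_z" (420x560 float32, m along the optical axis (not along the pixel's ray), 0 where there is no reading), "vertical_fov" (degrees; the focal length in pixels is half the picture's height over the tangent of half this angle, whatever the lens; pixels are square), "cx", "cy" (the principal point, pixels), "k1" (the pictures are not rectified: a ray, as slopes to the right and down, at radius r is drawn at 1 + k1 r^2 times it, then the intrinsics apply), "cam_to_world" (4x4, takes a point from camera to world coordinates). Camera axes: x right, y up, looking along -z (the intrinsics and any distortion apply to the point x, -y, -z); pixel columns grow to the right and rows downward; lengths in m; the calibration is good to about 2 mm. A picture is of the moment at which its call begins.
- job_done(): hands the job in, once; it reports no verdict.
The state is a dict: "t": time; "q": joint angles; "qd": joint speeds; "joint_efforts": joint torques, N m; "eef_pos": TCP position; "ee_rot": TCP orientation; "force": force on the tool from outside, world axes, zero at the start; "moment": the same for the moment, N m; "width": finger opening in m.
Only numpy, scipy, OpenCV 4.12 (cv2) and the standard library are available. Lean on these libraries where they do the work, as an engineer would, in place of code of your own. Each camera call takes 0.05 s, during which the arm holds its last target. There are 200 camera calls.

## Working session

There is one attempt and no reset: what is moved stays moved. The work goes in short steps, Python scripts to look and compute and a tool call to move; the robot and the scene stay as the last step left them, time stands still between calls to the robot, and variables do not carry over. Pictures are saved under pics/ and viewed, about 8 in all and at most 12, crops included, and the job is handed in when it is done.

Besides the shell and the picture viewer there is one more tool, called after "Emit:" as name(argument=value, ...) on one line, values as JSON. send_rows: Moves the arm, as the interface text tells. Its arguments: {"type":"object","properties":{"motion":{"type":"array"},"hand":{"type":"number"},"squeeze":{"type":"number"}},"required":["motion"]}

```bash
ls; mkdir -p pics; cat > h.py <<'E'
from station import *
import numpy as np, cv2
def grab(n):
    g=grab_frame(n); g['f']=g['frame'].shape[0]/2/np.tan(np.radians(g['vertical_fov'])/2); return g
def ray(g,u,v):
    K=np.array([[g['f'],0,g['cx']],[0,g['f'],g['cy']],[0,0,1]])
    p=np.array([(u-g['cx'])/g['f'],(v-g['cy'])/g['f']]); q=p.copy()
    for _ in range(30): q=p/(1+g['k1']*(q@q))
    T=np.array(g['cam_to_world']); d=T[:3,:3]@np.array([q[0],-q[1],-1]); return T[:3,3],d
def onz(g,u,v,z):
    o,d=ray(g,u,v); return o+d*(z-o[2])/d[2]
def cloud(g,u,v):
    o,d=ray(g,u,v); return o+d*g['range_z'][int(v),int(u)]
E
python3 - <<'E'
from h import *
s=get_state(); print({k:np.round(v,3) for k,v in s.items()})
fs=[]
for n in('scene','side','wrist'):
    g=grab(n); cv2.imwrite(f'pics/{n}0.png',g['frame']); np.save(f'{n}0.npy',g,allow_pickle=True)
    print(n,g['f'],g['cx'],g['cy'],g['k1'],np.round(g['cam_to_world'],3).tolist())
    fs.append(g['frame'])
c=np.vstack([np.hstack(fs[:2]),np.hstack([fs[2],fs[2]*0])]); 
E
```

```text
pics
{'t': np.float64(0.0), 'q': array([-0.981,  0.359,  0.011, -0.   , -1.224, -0.288]), 'qd': array([ 0.001,  0.   ,  0.001, -0.   , -0.   ,  0.002]), 'joint_efforts': array([-1.0000e-03, -5.8272e+01,  2.9306e+01,  6.9970e+00,  7.0000e-03,
       -0.0000e+00]), 'eef_pos': array([ 0.201, -0.644,  0.404]), 'ee_rot': array([ 3.14, -0.  , -2.84]), 'force': array([0.016, 0.07 , 0.311]), 'moment': array([-0.02 ,  0.033,  0.014]), 'width': np.float64(0.087)}
scene 470.8551951791853 271.22600820827444 210.4777695318622 -0.021098348889939094 [[-0.577, -0.634, 0.515, 1.415], [0.817, -0.45, 0.361, 0.493], [0.002, 0.629, 0.778, 1.377], [0.0, 0.0, 0.0, 1.0]]
side 489.9645107161313 293.9116282503191 209.13042363300644 -0.17641505280319436 [[-0.987, 0.084, -0.135, 0.361], [-0.159, -0.47, 0.868, 1.248], [0.01, 0.879, 0.477, 0.8], [0.0, 0.0, 0.0, 1.0]]
wrist 291.8793277047143 280.84228419303395 208.8844239865415 -0.02978142873167179 [[-0.297, -0.912, -0.282, 0.124], [0.955, -0.283, -0.089, -0.669], [0.001, -0.296, 0.955, 0.384], [0.0, 0.0, 0.0, 1.0]]
```

View pics/scene0.png

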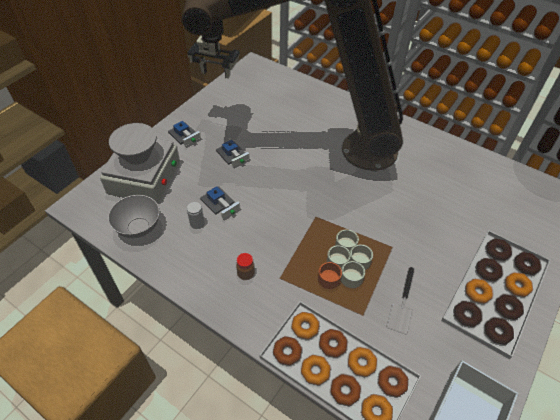

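View pics/side0.png

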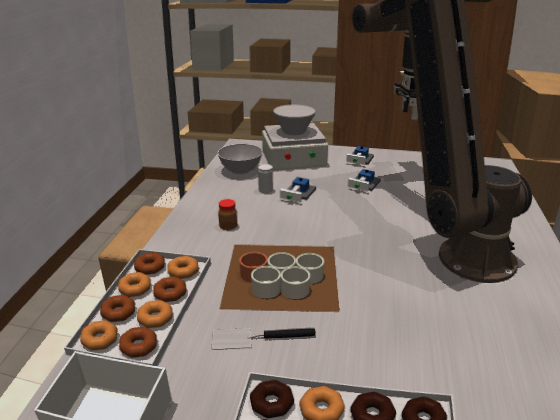

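Scene picture: terracotta pot at (330,272) with the white pots at (352,272), (339,256), (361,255) and (347,239). The stop look-alikes are at (184,132), (232,152) and (220,201), the shaker at (195,213), the jar at (245,265) and the spatula at (405,300). In the side view the terracotta pot is at (254,265), and the stops are at (297,190), (364,180) and (360,156). Next I'll measure the positions.

```bash
cat > m.py <<'E'
from h import *
def rng(g,lo,hi,minA=8):
    hsv=cv2.cvtColor(g['frame'],cv2.COLOR_BGR2HSV); m=cv2.inRange(hsv,np.array(lo),np.array(hi))
    n,l,st,c=cv2.connectedComponentsWithStats(m)
    return [(st[i][4],c[i],l==i) for i in range(1,n) if st[i][4]>=minA]
if __name__=='__main__':
  for n in('scene','side'):
    g=np.load(n+'0.npy',allow_pickle=True).item()
    H=g['frame'].shape[0]
    for nm,lo,hi in(('blue',(100,120,40),(125,255,255)),('green',(45,100,60),(85,255,255)),('redterr',(0,130,60),(12,255,255))):
        for a,c,m in rng(g,lo,hi,4):
            vs,us=np.nonzero(m); P=np.array([cloud(g,u,v) for u,v in zip(us,vs)])
            if not(0<np.median(P[:,0])<1.1 and -1<np.median(P[:,1])<.8 and np.median(P[:,2])<.2): continue
            print(n,nm,a,np.round(c),'med',np.round(np.median(P,0),3),'zmax',P[:,2].max().round(3))
    # point cloud of whole bench, in world
    vv,uu=np.mgrid[0:H,0:560]; 
    K=np.array([[g['f'],0,g['cx']],[0,g['f'],g['cy']],[0,0,1.]])
    p=cv2.undistortPoints(np.stack([uu,vv],-1).reshape(-1,1,2).astype(float),K,np.array([g['k1'],0,0,0,0])).reshape(H,560,2)
    # note: r^2 model identical
    T=np.array(g['cam_to_world']); d=np.stack([p[...,0],-p[...,1],-np.ones((H,560))],-1)@T[:3,:3].T
    W=T[:3,3]+d*g['range_z'][...,None]; np.save(n+'W0.npy',W)
    # top view
    # colours top map 2mm/pixel x 0.1..0.9 (rows) , y -0.7..0.5
    ok=(g['range_z']>0)&(W[...,2]<.13)&(W[...,2]>-.02)
    img=np.zeros((450,650,3),np.uint8)
    r=((0.95-W[...,0])/.002).astype(int); c=((0.5-W[...,1])/.002).astype(int)
    ok&=(r>=0)&(r<450)&(c>=0)&(c<650)
    img[r[ok],c[ok]]=g['frame'][ok]
    img=cv2.dilate(img,np.ones((2,2)))
    cv2.imwrite(f'pics/top_{n}.png',img)
E
python3 m.py; python3 -c "
import cv2,numpy as np
a=cv2.imread('pics/top_scene.png');b=cv2.imread('pics/top_side.png')
m=np.maximum(a,b)*0
m=np.where(a.sum(2,keepdims=True)>0,a,b); cv2.imwrite('pics/top.png',m)"
```

```text
scene blue 78 [180. 126.] med [ 0.381 -0.707  0.046] zmax 1.377
scene blue 72 [229. 146.] med [ 0.358 -0.458  0.046] zmax 1.377
scene blue 114 [215. 193.] med [ 0.59  -0.346  0.047] zmax 1.377
scene green 9 [193. 139.] med [ 0.396 -0.624  0.025] zmax 0.043
scene green 12 [241. 160.] med [ 0.382 -0.38   0.033] zmax 0.041
scene green 18 [173. 162.] med [ 0.574 -0.565  0.07 ] zmax 0.08
scene green 11 [232. 211.] med [ 0.61  -0.249  0.034] zmax 0.038
scene redterr 19 [164. 181.] med [ 0.668 -0.528  0.067] zmax 0.075
scene redterr 182 [244. 260.] med [ 0.779 -0.061  0.085] zmax 1.377
scene redterr 297 [329. 273.] med [0.623 0.176 0.011] zmax 0.058
scene redterr 7 [320. 282.] med [0.668 0.168 0.012] zmax 0.017
scene redterr 4 [322. 286.] med [0.672 0.18  0.006] zmax 0.014
scene redterr 437 [333. 343.] med [0.834 0.312 0.033] zmax 1.377
scene redterr 447 [287. 350.] med [0.934 0.212 0.033] zmax 1.377
scene redterr 532 [393. 381.] med [0.837 0.512 0.034] zmax 1.377
scene redterr 526 [345. 389.] med [0.934 0.412 0.033] zmax 1.377
side blue 80 [362. 150.] med [ 0.374 -0.696  0.043] zmax 0.053

[... 4079 characters left out ...]
 -0.001] zmax 0.001
side redterr 4 [296. 306.] med [0.5 0.3 0. ] zmax 0.002
side redterr 4 [228. 308.] med [0.668 0.335 0.001] zmax 0.003
side redterr 4 [269. 306.] med [0.567 0.311 0.   ] zmax 0.001
side redterr 9 [289. 308.] med [0.515 0.306 0.002] zmax 0.002
side redterr 6 [310. 308.] med [0.465 0.297 0.001] zmax 0.002
side redterr 724 [137. 340.] med [0.825 0.521 0.033] zmax 0.8
side redterr 21 [269. 385.] med [0.509 0.591 0.034] zmax 0.038
side redterr 19 [378. 398.] med [0.292 0.591 0.034] zmax 0.038
side redterr 21 [429. 403.] med [0.191 0.59  0.033] zmax 0.036
side redterr 27 [274. 406.] med [0.489 0.643 0.034] zmax 0.039
side redterr 25 [366. 417.] med [0.314 0.641 0.034] zmax 0.037
```

View pics/top.png

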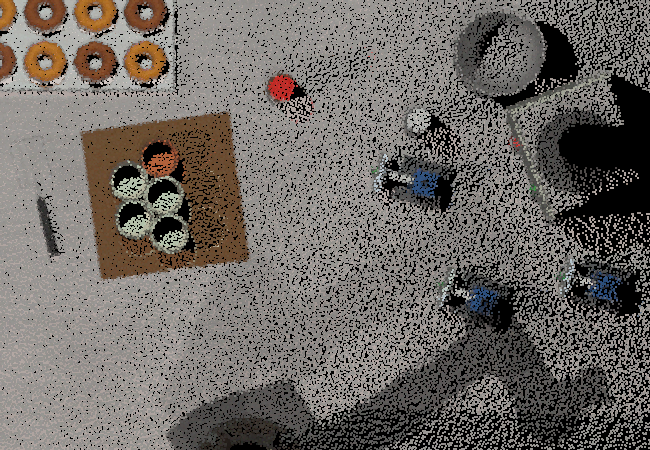

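The top map shows the terracotta pot at the +x end of the front row, with the open side facing world -y. The chosen stop is the one at map (385,178)–(425,183), since it has the largest y of the three. Now I'll get the pot centre estimates and plan the approach.

```bash
cat >> h.py <<'E'
def go(x,y,z,yaw):  # tool offset in cm & turn in deg from the measured pose
    s=get_state(); p=np.array(s['eef_pos']); w=s['ee_rot'][2]
    R=np.array([[np.cos(w),np.sin(w),0],[np.sin(w),-np.cos(w),0],[0,0,-1]])
    t=(np.degrees(w)-yaw+180)%360-180
    print('offset cm',np.round(R.T@(np.array([x,y,z])-p)*100,2),'turn',round(t,1),'now',p.round(4),'yaw',round(np.degrees(w),2),'F',np.round(s['force'],2),'w',round(float(s['width']),4),'t',round(float(s['t']),2),'q6',round(s['q'][5],2))
def fit(P):
    A=np.c_[2*P,np.ones(len(P))]; x=np.linalg.lstsq(A,(P**2).sum(1),rcond=None)[0]; return x[:2],np.sqrt(x[2]+x[:2]@x[:2])
E
python3 - <<'E'
from h import *
for n in('scene','side'):
    g=np.load(n+'0.npy',allow_pickle=True).item(); W=np.load(n+'W0.npy')
    for nm,c in(('terr',(.632,.184)),('f2',(.62,.11)),('f3',(.61,.03)),('b1',(.588,.244)),('b2',(.512,.232)),('f2b',(.56,.17)),('f3b',(.484,.16))):
        m=(np.abs(W[...,2]-.05)<.006)&(np.hypot(W[...,0]-c[0],W[...,1]-c[1])<.05)
        P=W[m][:,:2]
        if m.sum()<20: continue
        for _ in range(8):
            cc=np.array(c) if _==0 else cc
            r=np.hypot(*(P-cc).T); k=(r>.029)&(r<.045)
            A=P[k]-cc; dr=np.hypot(*A.T)-.036; J=A/np.hypot(*A.T)[:,None]; cc=cc+np.linalg.lstsq(J,dr,rcond=None)[0]
        print(n,nm,k.sum(),cc.round(4),'z',W[m][:,2].max().round(3))
go(.62,.13,.40,-74+51)
E
```

```text
scene terr 142 [0.6336 0.1847] z 0.056
scene f2 24 [0.6176 0.118 ] z 0.055
scene b1 144 [0.5881 0.2413] z 0.056
scene b2 141 [0.5155 0.2301] z 0.055
scene f2b 145 [0.5598 0.1747] z 0.056
scene f3b 122 [0.4863 0.1634] z 0.055
side terr 188 [0.6335 0.186 ] z 0.054
side f2 21 [0.6263 0.1166] z 0.05
side b1 241 [0.588  0.2431] z 0.054
side b2 244 [0.5157 0.2329] z 0.055
side f2b 205 [0.5603 0.177 ] z 0.055
side f3b 184 [0.4878 0.1656] z 0.054
offset cm [-63.06  61.47   0.39] turn -139.7 now [ 0.2006 -0.6443  0.4039] yaw -162.71 F [-0.82 -0.4  -0.7 ] w 0.0878 t 0.15 q6 -0.29
```

Emit:
send_rows(motion=[{"offset": [-66,66.3,0],"turn": -140.7},{"offset": [-66,66.3,0],"turn": -140.7},{"offset": [-66,66.3,0],"turn": -140.7},{"offset": [-66,66.3,0],"turn": -140.7},{"offset": [-66,66.3,0],"turn": -140.7},{"offset": [-66,66.3,0],"turn": -140.7},{"offset": [-66,66.3,0],"turn": -140.7},{"offset": [-66,66.3,0],"turn": -140.7}], hand=1)

```text
t: 0.95
eef_pos: [0.3861, -0.288, 0.4048]
ee_rot: [-3.141, -0.0, -1.634]
force: [1.3, -0.2, 0.4]
width: 0.0875
```

```bash
python3 -c "
from h import *
go(.6336,.1853,.40,-22)"
```

```text
offset cm [-48.79 -21.72   0.48] turn -71.6 now [ 0.3861 -0.288   0.4048] yaw -93.6 F [ 1.35 -0.17  0.43] w 0.0875 t 0.95 q6 0.17
```

Emit:
send_rows(motion=[{"offset": [-48.8,-21.7,0.5],"turn": -71.6},{"offset": [-48.8,-21.7,0.5],"turn": -71.6},{"offset": [-48.8,-21.7,0.5],"turn": -71.6},{"offset": [-48.8,-21.7,0.5],"turn": -71.6},{"offset": [-48.8,-21.7,0.5],"turn": -71.6},{"offset": [-48.8,-21.7,0.5],"turn": -71.6},{"offset": [-48.8,-21.7,0.5],"turn": -71.6},{"offset": [-48.8,-21.7,0.5],"turn": -71.6}])

```text
t: 1.75
eef_pos: [0.5736, 0.0655, 0.4009]
ee_rot: [-3.142, 0.0, -0.433]
force: [1.5, -1.1, 0.3]
width: 0.0878
```

```bash
python3 -c "
from h import *
go(.6336,.1853,.40,-22)"
```

```text
offset cm [  0.42 -13.39   0.09] turn -2.8 now [0.5736 0.0655 0.4009] yaw -24.82 F [ 1.46 -1.11  0.26] w 0.0878 t 1.75 q6 0.69
```

Emit:
send_rows(motion=[{"offset": [0.4,-13.4,0.1],"turn": -2.8},{"offset": [0.4,-13.4,0.1],"turn": -2.8},{"offset": [0.4,-13.4,0.1],"turn": -2.8},{"offset": [0.4,-13.4,0.1],"turn": -2.8},{"offset": [0.4,-13.4,0.1],"turn": -2.8},{"offset": [0.4,-13.4,0.1],"turn": -2.8}])

```text
t: 2.35
eef_pos: [0.6335, 0.1824, 0.3997]
ee_rot: [3.141, 0.0, -0.391]
force: [0.2, 0.5, 0.2]
width: 0.0878
```

```bash
cat > w.py <<'E'
from h import *
import sys
go(.6336,.1853,.20,-22)
g=grab('wrist'); np.save('w1.npy',g,allow_pickle=True); cv2.imwrite('pics/w1.png',g['frame'])
hsv=cv2.cvtColor(g['frame'],cv2.COLOR_BGR2HSV)
H=420; vv,uu=np.mgrid[0:H,0:560]
W=np.array([[cloud(g,u,v) for u in range(0,560)] for v in range(0,H)])
ok=(g['range_z']>0)
for nm,c in(('terr',(.6336,.1853)),('b1',(.588,.242)),('f2',(.560,.176))):
    m=ok&(np.abs(W[...,2]-.05)<.005)&(np.hypot(W[...,0]-c[0],W[...,1]-c[1])<.05)
    P=W[m][:,:2]; cc=np.array(c)
    if m.sum()<20: print(nm,m.sum()); continue
    for _ in range(8):
        r=np.hypot(*(P-cc).T); k=(r>.030)&(r<.043)
        A=P[k]-cc; dr=np.hypot(*A.T)-.036; J=A/np.hypot(*A.T)[:,None]; cc=cc+np.linalg.lstsq(J,dr,rcond=None)[0]
    print(nm,k.sum(),cc.round(4),np.std(dr).round(4),'z',np.median(W[m][:,2]).round(4))
E
python3 w.py
```

```text
offset cm [-0.1  -0.27 19.97] turn -0.4 now [0.6335 0.1824 0.3997] yaw -22.42 F [0.2  0.52 0.19] w 0.0878 t 2.35 q6 0.6
terr 908 [0.6351 0.1805] 0.0024 z 0.0493
b1 893 [0.5892 0.2382] 0.0026 z 0.0492
f2 935 [0.5612 0.171 ] 0.0027 z 0.0492
```

View pics/w1.png

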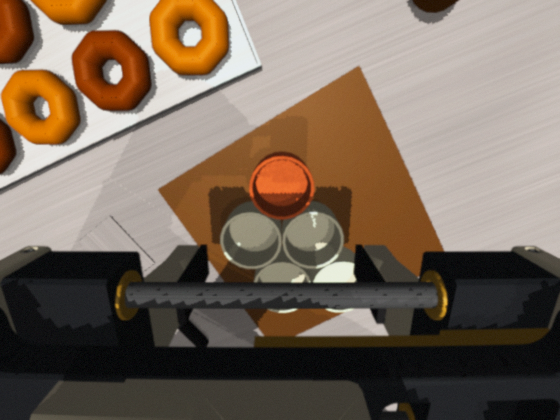

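Wrist view: the terracotta rim is at (282,185), whites at (250,238) and (313,238), and the finger midline is at column ~281, so the jaws are centred on the pot. I'll descend partway and re-measure.

Emit:
send_rows(motion=[{"offset": [0,0,4],"turn": 0},{"offset": [0,0,8],"turn": 0},{"offset": [0,0,11],"turn": 0},{"offset": [0,0,12],"turn": 0},{"offset": [0,0,12],"turn": 0},{"offset": [0,0,12],"turn": 0}])

```text
t: 3.0
eef_pos: [0.6344, 0.1829, 0.2818]
ee_rot: [-3.14, -0.002, -0.391]
force: [-0.1, -0.2, 1.1]
width: 0.0878
```

```bash
cat > w2.py <<'E'
from h import *
g=grab('wrist'); np.save('w2.npy',g,allow_pickle=True); cv2.imwrite('pics/w2.png',g['frame'])
hsv=cv2.cvtColor(g['frame'],cv2.COLOR_BGR2HSV)
m=cv2.inRange(hsv,np.array((0,150,110)),np.array((11,255,255)))
n,l,st,c=cv2.connectedComponentsWithStats(m); print([(st[i].tolist(),c[i].round()) for i in range(1,n) if st[i][4]>300])
s=get_state(); print(s['eef_pos'],s['ee_rot'])
go(.6345,.183,.191,-22)
E
python3 w2.py
```

```text
[([0, 7, 49, 45, 343], array([22., 25.])), ([0, 10, 77, 96, 743], array([51., 74.])), ([236, 176, 97, 93, 4661], array([283., 213.]))]
[0.63452151 0.18305449 0.28223187] [-3.13919348e+00 -2.29274542e-03 -3.90945216e-01]
offset cm [0.   0.01 9.12] turn -0.4 now [0.6345 0.1831 0.2822] yaw -22.4 F [0.81 0.   0.96] w 0.0875 t 3.05 q6 0.6
```

View pics/w2.png

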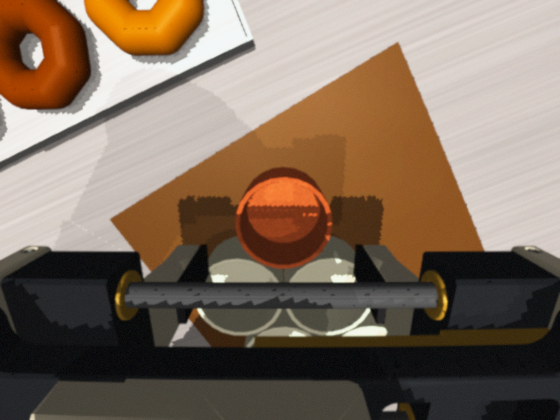

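The rim centre is at about (284,217). I'll cast it onto z=0.05 and also check it against scene/side.

```bash
python3 - <<'E'
from h import *
g=np.load('w2.npy',allow_pickle=True).item()
hsv=cv2.cvtColor(g['frame'],cv2.COLOR_BGR2HSV)
m=cv2.inRange(hsv,np.array((0,150,70)),np.array((11,255,255))); m[:150]=0
cs,_=cv2.findContours(m,0,2); c=max(cs,key=cv2.contourArea)
h=cv2.convexHull(c).reshape(-1,2); P=np.array([onz(g,u,v,.05)[:2] for u,v in h]); 
cc,R=fit(P); print('hull fit',cc,R,np.std(np.hypot(*(P-cc).T)))
print(np.array(g['cam_to_world']).round(4))
# rim pole directions: leftmost, rightmost
l=h[h[:,0].argmin()];r=h[h[:,0].argmax()]; print(l,r,(onz(g,*l,.05)+onz(g,*r,.05))/2)
p=get_state()['eef_pos']; print(p)
a=np.radians(68); j=np.array([np.cos(a),np.sin(a)]); print('jaw-axis error',(cc-p[:2])@j,'perp',(cc-p[:2])@[j[1],-j[0]])
E
```

```text
hull fit [0.63853085 0.17855906] 0.03928907244596162 0.0014383045117441048
[[-0.3813  0.8839  0.2708  0.7083]
 [-0.9244 -0.364  -0.1136  0.1515]
 [-0.0018 -0.2936  0.9559  0.2618]
 [ 0.      0.      0.      1.    ]]
[234 223] [333 224] [0.63659379 0.17922573 0.05      ]
[0.63452151 0.18305449 0.28223187]
jaw-axis error -0.0026661630109302047 perp 0.005401416688098309
```

Emit:
send_rows(motion=[{"offset": [0.2,0.2,2],"turn": 0},{"offset": [0.2,0.2,4],"turn": 0},{"offset": [0.2,0.2,4.6],"turn": 0},{"offset": [0.2,0.2,5.0],"turn": 0},{"offset": [0.2,0.2,5.3],"turn": 0},{"offset": [0.2,0.2,5.6],"turn": 0},{"offset": [0.2,0.2,5.9],"turn": 0},{"offset": [0.2,0.2,6.1],"turn": 0}])

```text
t: 3.85
eef_pos: [0.6349, 0.1805, 0.2191]
ee_rot: [-3.141, -0.0, -0.391]
force: [0.1, 0.4, 0.6]
width: 0.0877
```

```bash
python3 - <<'E'
from h import *
go(.6356,.1805,.191,-22)
g=grab('wrist'); np.save('w3.npy',g,allow_pickle=True); cv2.imwrite('pics/w3.png',g['frame'])
E
```

```text
offset cm [ 0.06 -0.03  2.81] turn -0.4 now [0.6349 0.1805 0.2191] yaw -22.4 F [0.1  0.42 0.63] w 0.0877 t 3.85 q6 0.61
```

View pics/w3.png

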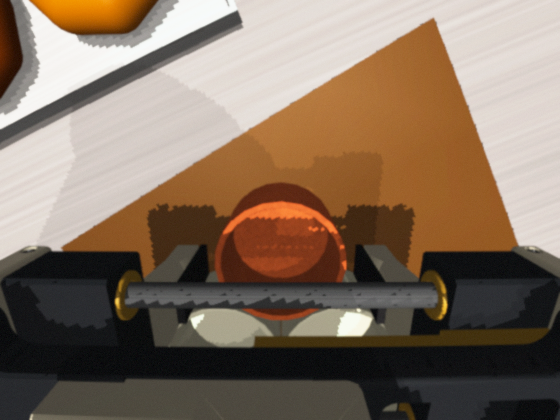

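The rim spans columns 216–347 between the fingers (208/355), so it is centred, and the fingertips are already beside the pot with no contact. I'll descend and close gently.

Emit:
send_rows(motion=[{"offset": [0.1,0,0.5],"turn": 0},{"offset": [0.1,0,1.0],"turn": 0},{"offset": [0.1,0,1.5],"turn": 0},{"offset": [0.1,0,2.0],"turn": 0},{"offset": [0.1,0,2.4],"turn": 0},{"offset": [0.1,0,2.7],"turn": 0},{"offset": [0.1,0,2.8],"turn": 0},{"offset": [0.1,0,2.8],"turn": 0}])

```text
t: 4.7
eef_pos: [0.6358, 0.18, 0.1908]
ee_rot: [3.141, 0.0, -0.391]
force: [0.1, -0.3, -1.2]
width: 0.0881
```

Emit:
send_rows(motion=[{"offset": [0,0,0],"turn": 0},{"offset": [0,0,0],"turn": 0},{"offset": [0,0,0],"turn": 0},{"offset": [0,0,0],"turn": 0},{"offset": [0,0,0],"turn": 0}], hand=0.6, squeeze=20)

```text
t: 5.2
eef_pos: [0.6359, 0.1801, 0.1912]
ee_rot: [-3.141, -0.0, -0.391]
force: [-0.4, 0.8, 1.2]
width: 0.0747
```

```bash
python3 -c "
from h import *
go(.65,.10,.191,-22)"
```

```text
offset cm [4.35 6.87 0.02] turn -0.4 now [0.6359 0.1801 0.1912] yaw -22.39 F [-0.44  0.82  1.19] w 0.0747 t 5.2 q6 0.61
```

Emit:
send_rows(motion=[{"offset": [0,0,0],"turn": 0},{"offset": [0.8,0.5,0],"turn": 0},{"offset": [2.0,1.3,0],"turn": 0},{"offset": [3.4,2.2,0],"turn": 0},{"offset": [4.1,4.1,0],"turn": 0},{"offset": [4.8,6.1,0],"turn": 0},{"offset": [5.5,8.2,0],"turn": 0},{"offset": [6.3,10.4,0],"turn": 0}], hand=0.4)

```text
t: 6.0
eef_pos: [0.6543, 0.0578, 0.1912]
ee_rot: [-3.141, -0.001, -0.391]
force: [0.5, 2.8, 3.6]
width: 0.0743
```

```bash
python3 - <<'E'
from h import *
go(.635,-.13,.191,-22)
for n in('scene','side'):
    g=grab(n); cv2.imwrite(f'pics/{n}1.png',g['frame']); np.save(f'{n}1.npy',g,allow_pickle=True)
g=np.load('side1.npy',allow_pickle=True).item()
a=np.load('side0.npy',allow_pickle=True).item()['frame'][140:330,180:400]; b=g['frame'][140:330,180:400]
cv2.imwrite('pics/cmp.png',np.vstack([cv2.resize(x,(660,570))[:290 if i else 570] if 0 else cv2.resize(x,None,fx=1.57,fy=1.57,interpolation=2) for i,x in enumerate((a,b))]))
E
```

```text
offset cm [ 5.38 18.1   0.02] turn -0.4 now [0.6543 0.0578 0.1912] yaw -22.43 F [0.55 2.84 3.57] w 0.0743 t 6.0 q6 0.79
```

View pics/cmp.png

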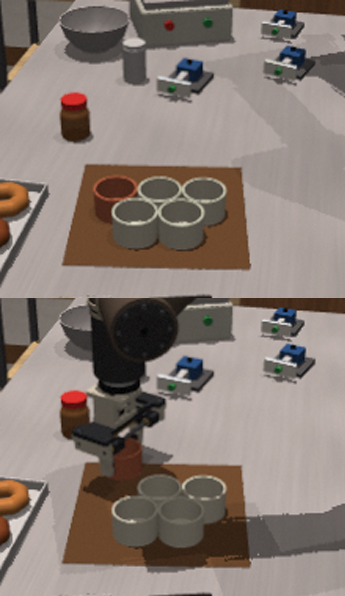

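The side comparison shows the white pots unmoved and the terracotta pot upright in the jaws, out of the row. I'll slide on towards the stop, past the jar.

Emit:
send_rows(motion=[{"offset": [0.7,2.2,0],"turn": 0},{"offset": [1.4,4.6,0],"turn": 0},{"offset": [2.1,7.0,0],"turn": 0},{"offset": [2.8,9.4,0],"turn": 0},{"offset": [3.5,11.8,0],"turn": 0},{"offset": [4.2,14.2,0],"turn": 0},{"offset": [4.9,16.4,0],"turn": 0},{"offset": [5.4,18.1,0],"turn": 0}])

```text
t: 6.9
eef_pos: [0.6351, -0.1294, 0.1912]
ee_rot: [-3.141, -0.0, -0.392]
force: [2.2, 3.1, 1.9]
width: 0.0747
```

Emit:
send_rows(motion=[{"offset": [0,0,0],"turn": 7},{"offset": [0,0,0],"turn": 15},{"offset": [0,0,0],"turn": 23},{"offset": [0,0,0],"turn": 31},{"offset": [0,0,0],"turn": 39},{"offset": [0,0,0],"turn": 47},{"offset": [0,0,0],"turn": 55},{"offset": [0,0,0],"turn": 63}])

```text
t: 7.7
eef_pos: [0.6353, -0.1285, 0.1912]
ee_rot: [-3.141, -0.0, -1.496]
force: [0.7, 0.9, 4.4]
width: 0.0746
```

Emit:
send_rows(motion=[{"offset": [0,0,0],"turn": 7},{"offset": [0,0,0],"turn": 14},{"offset": [0,0,0],"turn": 19},{"offset": [0,0,0],"turn": 21},{"offset": [0,0,0],"turn": 21},{"offset": [0,0,0],"turn": 21}])

```text
t: 8.3
eef_pos: [0.6353, -0.1286, 0.1912]
ee_rot: [-3.141, -0.0, -1.856]
force: [-0.8, 0.8, 5.8]
width: 0.0747
```

```bash
python3 - <<'E'
from h import *
from m import rng
go(.62,-.20,.191,-106)
g=grab('wrist'); cv2.imwrite('pics/w4.png',g['frame']); np.save('w4.npy',g,allow_pickle=True)
for nm,lo,hi in(('blue',(100,120,40),(125,255,255)),('green',(45,100,60),(85,255,255))):
    for a,c,m in rng(g,lo,hi,15):
        vs,us=np.nonzero(m); P=np.array([cloud(g,u,v) for u,v in zip(us,vs)]); print(nm,a,c.round(1),np.median(P,0).round(4))
E
```

```text
offset cm [ 7.28 -0.54  0.02] turn -0.3 now [ 0.6353 -0.1286  0.1912] yaw -106.34 F [-0.79  0.81  5.78] w 0.0747 t 8.3 q6 -0.39
green 1053 [257.4  13.8] [ 0.61   -0.2495  0.0335]
```

View pics/w4.png

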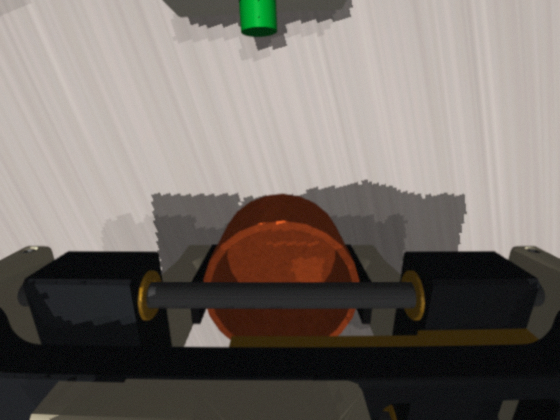

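The wrist view shows the green plunger tip at (257,14) and the pot held at (283,270). I'll move closer, leaving a ~20 mm gap, so the stop comes into view.

Emit:
send_rows(motion=[{"offset": [1.0,-0.2,0],"turn": 0},{"offset": [2.2,-0.4,0],"turn": 0},{"offset": [3.4,-0.6,0],"turn": 0},{"offset": [4.6,-0.8,0],"turn": 0},{"offset": [5.6,-0.9,0],"turn": 0},{"offset": [6.2,-1.0,0],"turn": 0},{"offset": [6.5,-1.0,0],"turn": 0},{"offset": [6.5,-1.0,0],"turn": 0}])

```text
t: 9.15
eef_pos: [0.6267, -0.1937, 0.1912]
ee_rot: [-3.141, 0.0, -1.856]
force: [0.7, -0.4, 4.7]
width: 0.0745
```

```bash
python3 - <<'E'
from h import *
from m import rng
go(.62,-.20,.191,-106)
g=grab('wrist'); cv2.imwrite('pics/w5.png',g['frame']); np.save('w5.npy',g,allow_pickle=True)
for nm,lo,hi in(('blue',(100,120,40),(125,255,255)),('green',(45,100,60),(85,255,255))):
    for a,c,m in rng(g,lo,hi,15):
        vs,us=np.nonzero(m); P=np.array([cloud(g,u,v) for u,v in zip(us,vs)]); print(nm,a,c.round(1),np.median(P,0).round(4),P[:,2].max())
E
```

```text
offset cm [0.8  0.47 0.02] turn -0.3 now [ 0.6267 -0.1937  0.1912] yaw -106.34 F [ 0.7  -0.42  4.72] w 0.0745 t 9.15 q6 -0.28
green 83 [279.8 115.5] [ 0.6043 -0.2731  0.0342] 0.04227655994035151
green 688 [281.2 167.9] [ 0.61   -0.2501  0.0338] 0.03630787948519951
```

View pics/w5.png

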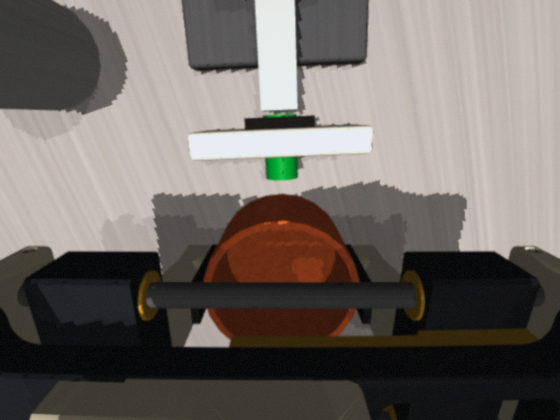

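The pad (190–372, rows 128–158) is square to the tool within ~2°, with the plunger at (281,168) and the pot at (283,265). Next is the exact angle and lateral offset.

```bash
python3 - <<'E'
from h import *
g=np.load('w5.npy',allow_pickle=True).item(); p=get_state()['eef_pos']; w=np.radians(-106.34)
X=np.array([np.cos(w),np.sin(w)]); Y=np.array([np.sin(w),-np.cos(w)])
hsv=cv2.cvtColor(g['frame'],cv2.COLOR_BGR2HSV)
def tl(u,v,z): d=onz(g,u,v,z)[:2]-p[:2]; return np.array([d@X,d@Y])*1000
white=(hsv[...,2]>205)&(hsv[...,1]<40)
def cols(c):
    r=np.nonzero(white[118:170,c])[0]+118; return r.min(),r.max()
A=[(c,)+cols(c) for c in list(range(200,240,5))+list(range(325,365,5))]
for k in(1,2):
    P=np.array([tl(a[0],a[k],.044) for a in A]); s=np.polyfit(P[:,1],P[:,0],1); print('edge',k,'slope deg',np.degrees(np.arctan(s[0])).round(2),'x at y=0 mm',s[1].round(1))
rows=range(5,105,10)
B=[]
for r in rows:
    c=np.nonzero(white[r,245:310])[0]+245; B.append(tl((c.min()+c.max())/2,r,.044))
B=np.array(B); s=np.polyfit(B[:,0],B[:,1],1); print('bar dir deg',np.degrees(np.arctan(s[0])).round(2),'y at x=0,60:',s[1].round(2),np.polyval(s,60).round(2))
for c,r in((190,145),(372,140)): print('pad end',tl(c,r,.044))
print('plunger tip',tl(281.5,178,.03),'pot rim',tl(283,222,.05),tl((206+358)/2,275,.05))
E
```

```text
edge 1 slope deg 2.28 x at y=0 mm 76.5
edge 2 slope deg 1.62 x at y=0 mm 65.9
bar dir deg -2.02 y at x=0,60: 2.01 -0.11
pad end [ 70.51846606 -38.8982568 ]
pad end [72.59948567 38.8863593 ]
plunger tip [53.36230356  0.33380272] pot rim [37.67425807  0.97777318] [11.35385058  0.56197734]
```

Emit:
send_rows(motion=[{"offset": [0.5,0,0],"turn": -0.5},{"offset": [1.0,0,0],"turn": -1},{"offset": [1.5,0.1,0],"turn": -1.5},{"offset": [1.9,0.1,0],"turn": -2},{"offset": [2.2,0.1,0],"turn": -2},{"offset": [2.4,0.1,0],"turn": -2},{"offset": [2.5,0.1,0],"turn": -2},{"offset": [2.5,0.1,0],"turn": -2}])

```text
t: 10.0
eef_pos: [0.619, -0.2165, 0.1912]
ee_rot: [-3.141, 0.0, -1.821]
force: [1.5, 4.4, 5.9]
width: 0.0748
```

```bash
cat > c.py <<'E'
from h import *
s=get_state(); p=np.array(s['eef_pos'][:2]); w=np.radians(-104.34); X=np.array([np.cos(w),np.sin(w)])
fs=[]
print('t',s['t'],'travel mm',((p-[.6267,-.1937])@X*1000).round(2),'F.X',(np.array(s['force'][:2])@X).round(2),'Fz',round(s['force'][2],2),'yaw',np.degrees(s['ee_rot'][2]).round(2),'pos',np.round(s['eef_pos'],4))
E
cat > look.py <<'E'
from h import *
import sys
g=grab('wrist'); cv2.imwrite(f'pics/{sys.argv[1]}.png',g['frame'])
hsv=cv2.cvtColor(g['frame'],cv2.COLOR_BGR2HSV); gr=cv2.inRange(hsv,np.array((45,100,60)),np.array((85,255,255)))
te=cv2.inRange(hsv,np.array((0,150,40)),np.array((12,255,255)))
wh=(hsv[...,2]>205)&(hsv[...,1]<40)
for c in(225,260,281,300,335):
    r=np.nonzero(wh[90:235,c])[0]+90; q=np.nonzero(te[150:300,c])[0]+150; print(c,'white',r.min() if len(r) else None,r.max() if len(r) else None,'terr top',q.min() if len(q) else None)
v,u=np.nonzero(gr[:230]); print('green px',len(v),(v.min(),v.max(),u.min(),u.max()) if len(v) else '')
E
python3 c.py; python3 look.py w6; python3 c.py
```

```text
t 10.0 travel mm 24.04 F.X -4.67 Fz 5.9 yaw -104.33 pos [ 0.619  -0.2165  0.1912]
225 white 124 207 terr top 231
260 white 185 207 terr top 211
281 white 90 207 terr top 212
300 white 185 207 terr top 210
335 white 118 206 terr top 228
green px 217 (np.int64(164), np.int64(210), np.int64(265), np.int64(297))
t 10.05 travel mm 24.06 F.X -4.47 Fz 6.5 yaw -104.34 pos [ 0.6189 -0.2165  0.1912]
```

Emit:
send_rows(motion=[{"offset": [0.1,0,0],"turn": 0},{"offset": [0.2,0,0],"turn": 0},{"offset": [0.2,0,0],"turn": 0},{"offset": [0.2,0,0],"turn": 0}])

```text
t: 10.45
eef_pos: [0.6185, -0.2183, 0.1912]
ee_rot: [-3.141, 0.001, -1.821]
force: [1.3, 4.5, 6.3]
width: 0.0749
```

```bash
python3 c.py; python3 look.py w7; python3 c.py
```

```text
t 10.45 travel mm 25.91 F.X -4.68 Fz 6.33 yaw -104.33 pos [ 0.6185 -0.2183  0.1912]
225 white 189 211 terr top 231
260 white 189 211 terr top 214
281 white 90 211 terr top 214
300 white 189 211 terr top 214
335 white 122 206 terr top 227
green px 178 (np.int64(168), np.int64(174), np.int64(265), np.int64(297))
t 10.5 travel mm 25.9 F.X -3.76 Fz 5.46 yaw -104.32 pos [ 0.6185 -0.2183  0.1912]
```

Emit:
send_rows(motion=[{"offset": [0.1,0,0],"turn": 0},{"offset": [0.1,0,0],"turn": 0},{"offset": [0.1,0,0],"turn": 0},{"offset": [0.1,0,0],"turn": 0}])

```text
t: 10.9
eef_pos: [0.6182, -0.2193, 0.1912]
ee_rot: [-3.141, 0.001, -1.821]
force: [1.1, 3.9, 5.7]
width: 0.0745
```

```bash
python3 c.py; python3 look.py w8; python3 c.py
```

```text
t 10.9 travel mm 26.87 F.X -4.02 Fz 5.75 yaw -104.33 pos [ 0.6182 -0.2193  0.1912]
225 white 129 213 terr top 231
260 white 191 213 terr top 216
281 white 90 213 terr top 216
300 white 191 212 terr top 216
335 white 123 208 terr top 227
green px 177 (np.int64(170), np.int64(176), np.int64(265), np.int64(297))
t 10.95 travel mm 26.85 F.X -6.24 Fz 6.5 yaw -104.32 pos [ 0.6182 -0.2192  0.1912]
```

Emit:
send_rows(motion=[{"offset": [0.1,0,0],"turn": 0},{"offset": [0.1,0,0],"turn": 0},{"offset": [0.1,0,0],"turn": 0},{"offset": [0.1,0,0],"turn": 0}])

```text
t: 11.35
eef_pos: [0.618, -0.2202, 0.1912]
ee_rot: [-3.141, 0.001, -1.821]
force: [1.9, 4.3, 5.9]
width: 0.0746
```

```bash
python3 c.py; python3 look.py w9|sed -n 3p; python3 c.py
```

```text
t 11.35 travel mm 27.86 F.X -4.58 Fz 5.93 yaw -104.32 pos [ 0.618  -0.2202  0.1912]
281 white 90 215 terr top 218
t 11.4 travel mm 27.84 F.X -5.4 Fz 5.95 yaw -104.33 pos [ 0.618  -0.2202  0.1912]
```

Emit:
send_rows(motion=[{"offset": [0.1,0,0],"turn": 0},{"offset": [0.1,0,0],"turn": 0},{"offset": [0.1,0,0],"turn": 0},{"offset": [0.1,0,0],"turn": 0}])

```text
t: 11.8
eef_pos: [0.6178, -0.221, 0.1912]
ee_rot: [-3.141, 0.001, -1.821]
force: [1.3, 5.6, 5.9]
width: 0.0747
```

```bash
python3 c.py; python3 look.py w10|sed -n 3p; python3 c.py
```

```text
t 11.8 travel mm 28.65 F.X -5.77 Fz 5.89 yaw -104.32 pos [ 0.6178 -0.221   0.1912]
281 white 90 215 terr top 218
t 11.85 travel mm 28.65 F.X -5.97 Fz 7.09 yaw -104.32 pos [ 0.6178 -0.221   0.1912]
```

The pad row stopped moving at 215 and the travel now lags the command, so contact began at about 28 mm. I'll press in.

Emit:
send_rows(motion=[{"offset": [0.1,0,0],"turn": 0},{"offset": [0.1,0,0],"turn": 0},{"offset": [0.1,0,0],"turn": 0},{"offset": [0.1,0,0],"turn": 0}])

```text
t: 12.25
eef_pos: [0.6176, -0.2217, 0.1912]
ee_rot: [-3.141, 0.001, -1.821]
force: [1.2, 8.0, 6.4]
width: 0.0748
```

```bash
python3 c.py; python3 look.py w11|sed -n 3p; python3 c.py
```

```text
t 12.25 travel mm 29.38 F.X -8.04 Fz 6.4 yaw -104.32 pos [ 0.6176 -0.2217  0.1912]
281 white 90 215 terr top 218
t 12.3 travel mm 29.36 F.X -6.93 Fz 5.96 yaw -104.32 pos [ 0.6176 -0.2217  0.1912]
```

Emit:
send_rows(motion=[{"offset": [0.1,0,0],"turn": 0},{"offset": [0.1,0,0],"turn": 0},{"offset": [0.1,0,0],"turn": 0},{"offset": [0.1,0,0],"turn": 0}])

```text
t: 12.7
eef_pos: [0.6174, -0.2224, 0.1912]
ee_rot: [-3.141, 0.001, -1.821]
force: [2.6, 8.6, 6.9]
width: 0.0745
```

```bash
python3 c.py; python3 look.py w12|sed -n 3p; python3 c.py
```

```text
t 12.7 travel mm 30.12 F.X -8.98 Fz 6.85 yaw -104.32 pos [ 0.6174 -0.2224  0.1912]
281 white 90 215 terr top 218
t 12.75 travel mm 30.09 F.X -8.49 Fz 6.8 yaw -104.31 pos [ 0.6174 -0.2224  0.1912]
```

Emit:
send_rows(motion=[{"offset": [0.05,0,0],"turn": 0},{"offset": [0.1,0,0],"turn": 0},{"offset": [0.15,0,0],"turn": 0},{"offset": [0.15,0,0],"turn": 0},{"offset": [0.15,0,0],"turn": 0},{"offset": [0.15,0,0],"turn": 0},{"offset": [0.15,0,0],"turn": 0},{"offset": [0.15,0,0],"turn": 0}])

```text
t: 13.55
eef_pos: [0.6172, -0.2234, 0.1912]
ee_rot: [-3.14, 0.002, -1.821]
force: [2.7, 12.1, 6.4]
width: 0.0747
```

```bash
python3 c.py; python3 look.py w13; python3 c.py
```

```text
t 13.55 travel mm 31.12 F.X -12.35 Fz 6.42 yaw -104.31 pos [ 0.6172 -0.2234  0.1912]
225 white 131 215 terr top 231
260 white 193 215 terr top 218
281 white 90 215 terr top 218
300 white 193 212 terr top 218
335 white 131 208 terr top 227
green px 0 
t 13.6 travel mm 31.1 F.X -11.59 Fz 7.27 yaw -104.31 pos [ 0.6172 -0.2234  0.1912]
```

View pics/w13.png

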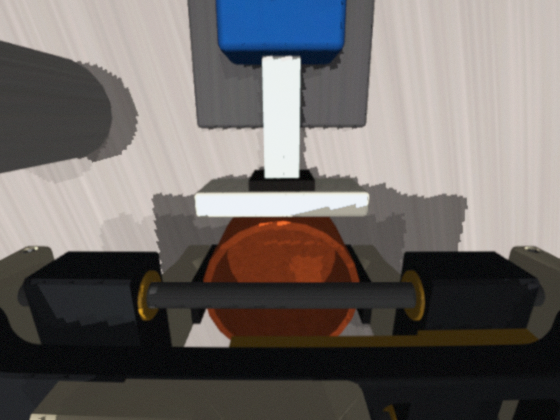

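Pressed: F≈12 N in total less ~4.4 N sliding friction gives ~7.7 N on the pad, and 3.1 mm of pad travel agrees. The pot is square on the pad and no green is visible. Now I'll ease off.

Emit:
send_rows(motion=[{"offset": [0,0,0],"turn": 0},{"offset": [0,0,0],"turn": 0},{"offset": [-0.1,0,0],"turn": 0},{"offset": [-0.2,0,0],"turn": 0},{"offset": [-0.3,0,0],"turn": 0},{"offset": [-0.4,0,0],"turn": 0},{"offset": [-0.4,0,0],"turn": 0},{"offset": [-0.4,0,0],"turn": 0}])

```text
t: 14.4
eef_pos: [0.6177, -0.2212, 0.1912]
ee_rot: [-3.141, -0.0, -1.821]
force: [1.6, 0.3, 6.4]
width: 0.0745
```

```bash
python3 c.py; python3 look.py w14|sed -n 3p; python3 c.py
```

```text
t 14.4 travel mm 28.91 F.X -0.65 Fz 6.41 yaw -104.32 pos [ 0.6177 -0.2212  0.1912]
281 white 90 214 terr top 218
t 14.45 travel mm 28.92 F.X -0.98 Fz 4.95 yaw -104.32 pos [ 0.6177 -0.2213  0.1912]
```

Emit:
send_rows(motion=[{"offset": [-0.05,0,0],"turn": 0},{"offset": [-0.1,0,0],"turn": 0},{"offset": [-0.1,0,0],"turn": 0},{"offset": [-0.1,0,0],"turn": 0}])

```text
t: 14.85
eef_pos: [0.6179, -0.2207, 0.1912]
ee_rot: [-3.141, -0.0, -1.821]
force: [1.8, -0.7, 5.0]
width: 0.0744
```

```bash
python3 c.py; python3 look.py w15
```

```text
t 14.85 travel mm 28.33 F.X 0.26 Fz 4.96 yaw -104.35 pos [ 0.6179 -0.2207  0.1912]
225 white 129 215 terr top 232
260 white 193 215 terr top 218
281 white 90 214 terr top 217
300 white 193 214 terr top 217
335 white 126 207 terr top 227
green px 99 (np.int64(174), np.int64(177), np.int64(266), np.int64(296))
```

Emit:
send_rows(motion=[{"offset": [0,0,0],"turn": 0},{"offset": [0,0,0],"turn": 0},{"offset": [0,0,0],"turn": 0},{"offset": [0,0,0],"turn": 0},{"offset": [0,0,0],"turn": 0}], hand=1)

```text
t: 15.4
eef_pos: [0.6176, -0.2203, 0.1906]
ee_rot: [3.141, -0.0, -1.822]
force: [-0.3, -0.2, -0.4]
width: 0.0876
```

```bash
python3 c.py; python3 look.py w16
```

```text
t 15.4 travel mm 28.02 F.X 0.21 Fz -0.37 yaw -104.4 pos [ 0.6176 -0.2203  0.1906]
225 white 194 215 terr top 229
260 white 193 215 terr top 218
281 white 90 215 terr top 218
300 white 193 214 terr top 218
335 white 128 206 terr top 229
green px 137 (np.int64(173), np.int64(178), np.int64(264), np.int64(295))
```

Emit:
send_rows(motion=[{"offset": [0,0,-0.5],"turn": 0},{"offset": [0,0,-1.2],"turn": 0},{"offset": [0,0,-2.2],"turn": 0},{"offset": [0,0,-3.4],"turn": 0},{"offset": [0,0,-5],"turn": 0},{"offset": [0,0,-8],"turn": 0},{"offset": [0,0,-12],"turn": 0},{"offset": [0,0,-15],"turn": 0}])

```text
t: 16.25
eef_pos: [0.6178, -0.2204, 0.3447]
ee_rot: [-3.139, -0.0, -1.822]
force: [0.3, -0.4, 0.7]
width: 0.0875
```

Emit:
send_rows(motion=[{"offset": [-4,0,-2],"turn": 0},{"offset": [-7,0,-2],"turn": 0},{"offset": [-7,0,-2],"turn": 0},{"offset": [-7,0,-2],"turn": 0},{"offset": [-7,0,-2],"turn": 0}])

```text
t: 16.75
eef_pos: [0.6348, -0.1529, 0.3613]
ee_rot: [-3.141, -0.0, -1.822]
force: [-0.5, 0.3, -0.4]
width: 0.0877
```

```bash
python3 - <<'E'
from h import *
go(.62,-.2,.36,-106)
fr={n:grab(n)['frame'] for n in('wrist','scene','side')}
for n in fr: cv2.imwrite(f'pics/{n}_end.png',fr[n])
a=fr['wrist'];b=cv2.resize(fr['side'][140:330,180:400],None,fx=1.6,fy=1.6); c=cv2.resize(fr['scene'][110:310,130:400],(352,260))
r=np.vstack([b[:304],c]); r=cv2.resize(r,(240,int(r.shape[0]*240/352)))
o=np.zeros((420,800,3),np.uint8); o[:,:560]=a; o[:r.shape[0],560:]=r[:420]; cv2.imwrite('pics/end.png',o)
E
```

```text
offset cm [4.93 0.26 0.13] turn 1.6 now [ 0.6348 -0.1529  0.3613] yaw -104.41 F [-0.45  0.28 -0.44] w 0.0877 t 16.75 q6 -0.31
```

View pics/end.png

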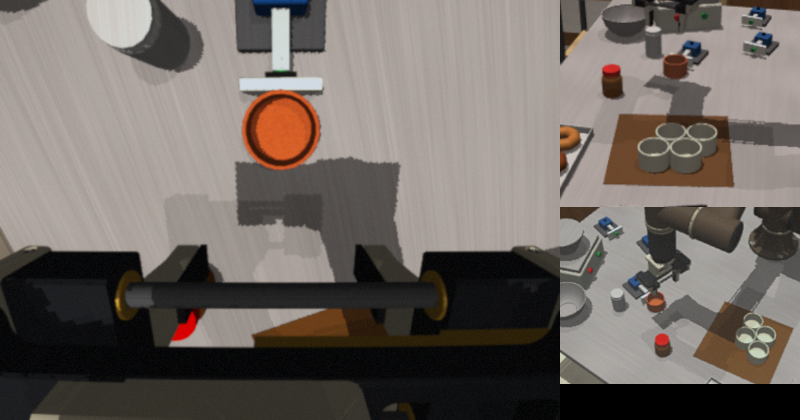

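The pot stands upright against the pad: its centre is at (281,130) and the pad spans 240–322, so it is centred with no green showing at the front. The white pots, jar and shaker are in place. I'll run a quick numeric check on the white pots and hand in.

```bash
python3 - <<'E'
from h import *
a=np.load('side0.npy',allow_pickle=True).item()['frame'][240:300,245:328].astype(np.float32).mean(2)
b=cv2.imread('pics/side_end.png')[240:300,245:328].astype(np.float32).mean(2)
print('shift px',cv2.phaseCorrelate(a[18:,18:].copy(),b[18:,18:].copy()))
print(job_done())
E
```

```text
shift px ((0.015743710555398138, 0.5721904678505041), 0.9295124275448882)
the job is handed in; nothing more can be done
None
```

I slid the terracotta pot out of the cluster and left it standing centred against the pad of the leftmost stop, then handed the job in at about 17 s. No verdict was reported.

- **Moving the pot:** I gripped it from outside with the jaws clear of its neighbours. I slid it along the bench past the jar and turned the jaws square to the stop, within about 2°.
- **Pressing:** I pushed it onto the pad in 1 mm steps. The wrist read about 12 N, less about 4.4 N of sliding friction, so about 7.7 N on the pad. The 3.1 mm of pad travel agrees. I held it there for about 0.7 s.
- **Release:** I eased off to under about 1 N, opened the jaws and lifted straight up.

**Last checks:** The wrist picture shows the pot against the pad and centred (pot and pad centres both at column 281). No plunger shows between pot and pad. The tool force is near zero. The white pots, jar and shaker look unmoved; matching the whites before and after gave a shift of about 0.6 pixel in the side view, about 1–2 mm and well under the 8 mm limit.

**Disagreements:**
- The wrist and scene/side estimates of the pot position differed by about 5–7 mm. I went mostly by the wrist view for centring the jaws.
- The finger opening read about 74.6 mm on the 76 mm pot, and I did not find out why.
- I did not check the spatula separately at the end, but nothing went near it.

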